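# Line up the spice jars and raise the camera post

### The arm

A 6-joint arm with a two-finger parallel gripper is mounted at the origin on a cart in front of the work surface, level with it; the furniture and walls round the work are solid. World frame = base frame: x ahead of the robot, y to its left, z up, the work surface at z = 0. Lengths are in mm, angles in degrees, forces in N, time in s.
With the tool pointing down it reaches from about 300 to 850 mm from the base axis. Payload 4.2 kg.
Tool frame: the origin (TCP) lies midway between the tips of the shut fingers; the grasp point (between the pads) lies 19 mm behind it; z points along the fingers, y is the line along which they close (so a half turn about z gives the same grasp; the last joint's range is limited). The gripper opens to 91 mm and grips with 3 to 60 N. Pads are 32 mm wide; open, the fingers measure 118 mm over their backs; the gripper's body (76 mm by 178 mm) begins 60 mm behind the grasp point.
Start: joints at [-77.922, 18.312, 89.639, -0, 72.044, -1.146], TCP at [131.537, -559.769, 213.976] pointing down, gripper open.
Joint ranges: [-177.97, 177.97], [-48.28, 115.42], [12.27, 149.76], [-77.06, 257.06], [2.81, 150.46], [-146.56, 146.56]. Speed limits (degrees/s): [147.25, 147.25, 180, 180, 180, 180].

### API

Orientations are given as [roll, pitch, yaw] about the fixed x, y, z axes, in that order (R = Rz(yaw) Ry(pitch) Rx(roll)).
In Python, from workcell import env gives the robot as it stands.
- The arm moves only by the shell command python3 -m jog 'ROWS' [FORCE]. ROWS is a JSON object of lists of equal length, an entry for each row: "jaw": the finger opening in mm, from 0 to 91.2; "slide": the shift along the tool's x, y, z in units of 30 mm (1.0 is 30 mm), a list of three; "spin": the turn about the tool's z in units of 8 degrees (1.0 is 8 degrees). In form: {"jaw": [jaw, ...], "slide": [[dx, dy, dz], ...], "spin": [spin, ...]}. A call has 1 to 10 rows; each row shifts and turns the commanded pose from where the row before left it, along the tool's axes as they then stand; what a row does not reach is not made up. A row lasts 1/10 s, in which the tool goes at most 50 mm and 8.59 degrees, less where a joint would pass 70% of its speed; a pose out of reach is approached as far as the arm can. A call is refused whole if a number of a shift passes 1 or a number of a turn 1, either way. A call with a gripper value outside its range is refused whole. The fingers move at their own pace and stop on an object; FORCE is the grip in N (left out, the last holds). Time passes only in rows, so rows that do not move let the fingers close. It gives the time, the measured TCP pose, the force, the opening and the grip force at its end, in the units of the state.
- env.state(): the state, without advancing time (a new reading comes with each control period).
- env.grab_frame(name): name is "scene" or "top" or "wrist"; returns the picture (400x640x3 uint8, red, green, blue); there is no depth.
- env.camera_model(name): a dict with "fx", "fy", "cx", "cy" (pixels), "camera_from_world" (4x4, takes a point from world to camera coordinates). Camera axes: x right, y up, looking along -z (the intrinsics and any distortion apply to the point x, -y, -z); pixel columns grow to the right and rows downward; lengths in mm; the calibration is good to about 2 mm. A picture is of the moment at which its call begins: read the wrist's pose just before it. camera_model takes no time and is no camera call; for the wrist camera it gives the pose at the moment of the call.
- env.job_done(): hands the job in; it is judged then, once.
The state is a dict: "time_s": time; "qpos": joint angles; "qvel": joint speeds; "effort": joint torques, N m; "ee_pos": TCP position; "ee_rot": TCP orientation; "force": force on the tool from outside, world axes, zero at the start; "torque": the same for the moment, N m; "gripper_width": finger opening in mm; "gripper_force": force on a finger pad.
Only numpy, scipy, OpenCV 4.12 (cv2) and the standard library are available. Lean on these libraries where they do the work, as an engineer would, in place of code of your own. Each camera call takes 0.05 s, during which the arm holds its last target. There are 200 camera calls.

### The job

For a photograph of the spice set, first stand the two loose spice jars upright in the two empty recesses of the wooden tray, either way round, in a neat row with the jar already there, which stays, and let go of them. Then, with the camera post still down, pinch its grip head so that the release button is pressed right in, and pull the head straight up past the first stop to the second, where both tube sections are fully out. Finish while holding it up there (it sinks if let go), and leave the mug, the salt mill and the tea jar where they are.

Things in the scene. Friction and masses are not known exactly. Their poses are not given: they have to be found in the camera images.
- tray: wooden tray, fixed, 250 x 90 x 18 mm, with three round recesses in a row along its x axis (the long way), 75 mm apart; origin at the centre of its underside, z up. At yaw 0 its x axis points away from the robot
- tray_hole0 (a point): centre of the mouth (top face of the tray, z = 18 mm) of the recess nearest the robot, empty at the start. Each recess is 54 mm wide and 7 mm deep (floor 11 mm above the worktop)
- tray_hole1 (a point): the same for the middle recess, empty at the start
- tray_hole2 (a point): the same for the farthest recess, in which jar_c stands
- jar_a: upright round spice jar with a screw cap, 46 mm diameter, 106 mm tall; origin at the centre of its underside, z up. It stands loose on the worktop, to the right of the tray
- jar_b: upright round spice jar with a screw cap, 46 mm diameter, 106 mm tall; origin at the centre of its underside, z up. It stands loose on the worktop, to the right of the tray
- jar_c: spice jar with a dark cap, 44 mm diameter, 105 mm tall, already standing in the farthest recess; origin at the centre of its underside. It stays there
- post: telescopic camera post, fixed to the worktop: round metal foot, 92 mm diameter, and an upright tube of 26 mm diameter (31 mm at its collar) up to 108 mm, out of which two narrower sections slide straight up; total height 160 mm when down. Origin at the centre of the foot's underside, z up; its -x side (towards the robot at yaw 0) carries the release button, its -y side a small camera
- grip_head (a point): centre of the grip head where to pinch it: 138 mm above the worktop when down, 248 mm at the second stop; axes as the post's. Pale block, 24 mm along the post's x, 54 mm along y, top 22 mm above and underside 24 mm below this point. With the button 30 mm along x, 25.5 mm when pressed: a pinch across x, one finger on the button, the other on the plain face behind, presses it
- camera_point (a point): centre of the small black camera (40 x 26 x 46 mm) on a short bar from the head's -y side, 78 mm from the post's axis and 12 mm below grip_head; it rises with the head
- release_button (a joint): travel of the release button, m: 0 out, 0.0045 fully pressed (8 N; springs back). A 34 x 26 mm ribbed plate on the grip head's -x face at the height of grip_head, standing 6 mm proud. Pressed less than 3.5 mm, the head is locked when the post is down and catches again at the first stop: keep it pressed while pulling
- upper_section (a joint): how far the upper section (with the grip head) is out of the lower one, m: 0 down, 0.055 fully out. It moves first and takes about 4 N to lift; fully out with the lower section still in is the first stop. It sinks by its own weight when let go
- lower_section (a joint): how far the lower section is out of the fixed tube, m: 0 down, 0.055 fully out. It is stiffer: from the first stop on, the pull takes about 11 N, up to the second stop, where both sections are fully out (head 110 mm above its lowest place) and the stop is rigid
- mug: mug, 91 mm tall, 80 mm diameter, a bystander to leave alone; origin at the centre of its underside
- salt_mill: salt mill, 44 mm diameter, 90 mm tall, a bystander to leave alone; origin at the centre of its underside
- lidded_jar: glass tea jar with a grey lid, 67 mm diameter, 120 mm tall, a bystander to leave alone; origin at the centre of its underside
Things that resemble listed ones, but are neither listed nor needed, are in the scene too. Leave any orange or purple look-alike of the jar_a alone. Of the things that look like the post, take the one that is nearest to the robot's base at the start.

How it is judged:
By the outcome, as a careful person would: the job done as asked, in the order asked, and still so for the second after the job is handed in, while the arm keeps its last pose, push and grip.
It also fails if it takes over 64 s, if anything falls off the work surface, if the arm or the gripper's body presses on something with over 40 N, if the wrist force passes 120 N, or if a joint passes its speed limit or range.

## Working session

There is one attempt and no reset: what is moved stays moved. The work goes in short steps, Python scripts to look and compute and a shell command to move; the robot and the scene stay as the last step left them, time stands still between calls to the robot, and variables do not carry over. Pictures are saved under pics/ and viewed, at most 10 in all, crops included, and the job is handed in when it is done.

```bash
mkdir -p pics; ls; python3 - <<'E'
from workcell import env
import cv2
for n in("scene","top"):
    cv2.imwrite(f"pics/{n}0.png",env.grab_frame(n)[:,:,::-1])
    m=env.camera_model(n);print(n,{k:(v if k!="camera_from_world" else [[round(float(x),3) for x in r] for r in v]) for k,v in m.items()})
s=env.state();print(s)
E
```

```text
pics
scene {'fx': 453.08098227639886, 'fy': 453.08098227639886, 'cx': 325.99760197182195, 'cy': 199.00171414575976, 'camera_from_world': [[-0.765, -0.644, -0.011, 480.165], [0.475, -0.576, 0.666, -306.988], [-0.435, 0.504, 0.746, -1114.4], [0.0, 0.0, 0.0, 1.0]]}
top {'fx': 511.92876773782217, 'fy': 511.92876773782217, 'cx': 321.4583234645121, 'cy': 200.72798322309768, 'camera_from_world': [[-0.03, -0.999, -0.018, 86.637], [0.987, -0.032, 0.157, -586.09], [-0.157, -0.013, 0.987, -1475.742], [0.0, 0.0, 0.0, 1.0]]}
{'time_s': 0.1, 'qpos': array([-7.79215444e+01,  1.83486463e+01,  8.96991029e+01, -1.72907743e-03,
        7.20422770e+01, -1.14528656e+00]), 'qvel': array([-0.13565717, -0.00111397, -0.25425372, -0.13262625, -0.05188087,
        0.03776131]), 'effort': array([ 1.33636581e-04, -4.13333666e+01, -2.32510132e+01,  7.28654210e-02,
        4.22020792e-02, -5.55460599e-05]), 'ee_pos': array([ 131.43935304, -559.3246846 ,  213.19976161]), 'ee_rot': array([-1.79909959e+02, -1.55740313e-04,  1.32242764e+01]), 'force': array([ 0.19490363,  0.02927035, -0.30983122]), 'torque': array([-0.00141175, -0.06123982,  0.02685396]), 'gripper_force': 0.0, 'gripper_width': 91.19374009831738}
```

View pics/scene0.png

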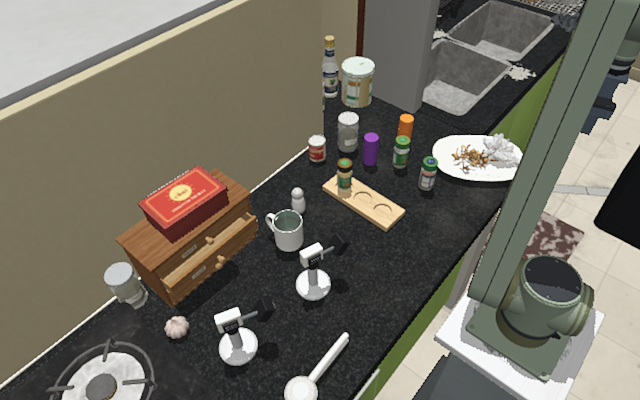

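View pics/top0.png

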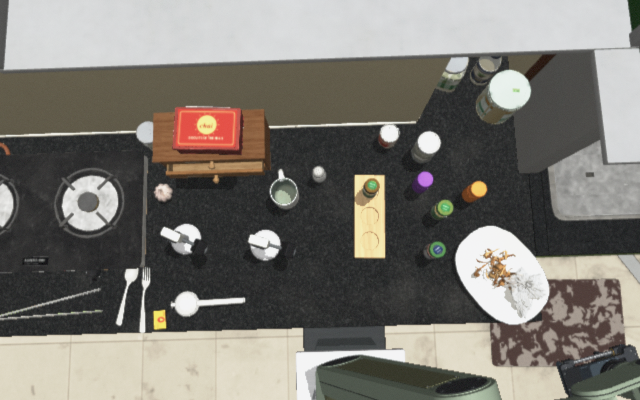

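```bash
cat > h.py <<'E'
import numpy as np,cv2
from workcell import env
def ray(m,u,v):
    T=np.array(m["camera_from_world"]);R,t=T[:3,:3],T[:3,3]
    d=np.array([(u-m["cx"])/m["fx"],-(v-m["cy"])/m["fy"],-1.])
    return -R.T@t,R.T@d
def plane(m,u,v,z):
    o,d=ray(m,u,v);return (o+d*(z-o[2])/d[2]).round(1)
def proj(m,p):
    T=np.array(m["camera_from_world"]);c=T[:3,:3]@np.array(p)+T[:3,3]
    return m["cx"]+m["fx"]*c[0]/-c[2],m["cy"]-m["fy"]*c[1]/-c[2]
E
python3 - <<'E'
from h import *
a=cv2.imread("pics/top0.png");b=cv2.imread("pics/scene0.png")
A=cv2.resize(a[165:285,225:485],None,fx=3,fy=3,interpolation=cv2.INTER_CUBIC)
B=cv2.resize(b[120:310,220:450],None,fx=3,fy=3,interpolation=cv2.INTER_CUBIC)
cv2.imwrite("pics/a.png",A);cv2.imwrite("pics/b.png",B)
mt=env.camera_model("top");ms=env.camera_model("scene")
for nm,im,m in(("top",a,mt),("scene",b,ms)):
    H=cv2.cvtColor(im,cv2.COLOR_BGR2HSV)
    for lab,lo,hi,z in(("green",(45,80,40),(85,255,255),106),("wood",(12,60,120),(28,200,255),18),("white",(0,0,150),(180,30,255),0)):
        k=cv2.inRange(H,lo,hi)
        n,_,st,c=cv2.connectedComponentsWithStats(k)
        for i in range(1,n):
            if st[i,4]>25 and 220<c[i][0]<480 and 120<c[i][1]<310: print(nm,lab,st[i],c[i].round(1),plane(m,*c[i],z))
    k=cv2.inRange(H,(12,60,120),(28,200,255))
    if nm=="top":
        k[:,:340]=0;k[:,400:]=0;k[:165]=0;k[270:]=0
        r=cv2.minAreaRect(cv2.findNonZero(k));print(r);print([plane(m,*p,18) for p in cv2.boxPoints(r)])
E
```

```text
top green [368 181   9   8  54] [371.8 184.6] [621.1 -78.  106. ]
top green [440 202  11  11  82] [445. 207.] [ 549.7 -282.6  106. ]
top green [429 241  17  17 143] [437.1 249.2] [ 431.  -252.3  106. ]
top wood [ 354  175   31   83 2404] [369.  217.8] [536.3 -72.7  18. ]
top wood [467 181  20  17 230] [477.7 188.6] [ 614.9 -405.1   18. ]
top wood [474 265  11  12  38] [477.6 271.2] [ 367.7 -385.6   18. ]
top white [269 121 147  21 618] [364. 128.] [822.3 -70.9   0. ]
top white [418 131  23  23 405] [428.8 142.1] [ 769.9 -270.2    0. ]
top white [314 167  10   9  77] [318.5 171.1] [689.3  75.6   0. ]
top white [270 169  18  25  79] [278.9 177.8] [672.  198.5   0. ]
top white [271 187  27  19  96] [283.9 200. ] [602.  184.4   0. ]
top white [248 230  33  30 646] [264.5 243.8] [469.2 245.8   0. ]
((368.9999694824219, 215.99996948242188), (81.99998474121094, 29.999996185302734), 90.0)
[array([669.4, -32.8,  18. ]), array([ 666.3, -124.1,   18. ]), array([ 417.7, -112. ,   18. ]), array([420.5, -23. ,  18. ])]
scene green [398 137  10   6  45] [402.2 139.3] [ 550.8 -280.9  106. ]
scene gr
[... 477 characters left out ...]
. ]
scene wood [338 158  14  10  58] [344.5 162.9] [ 679.9 -156.2   18. ]
scene wood [ 322  171   83   60 1939] [365.1 200.9] [529.2 -66.4  18. ]
scene white [ 432  133   91   48 3011] [478.2 156.8] [ 364.9 -477.7    0. ]
scene white [308 135  18  11 158] [316.5 140. ] [ 838.6 -199.2    0. ]
scene white [250 146  59  47 172] [279.8 168.3] [839.5 -16.1   0. ]
scene white [292 187  10  10  77] [296.6 191.8] [725.9  26.    0. ]
scene white [292 198  11  12  88] [297.1 203.5] [691.9  60.9   0. ]
scene white [267 210  36  23 199] [281.4 222.3] [677.6 144.7   0. ]
scene white [299 242  24  17 209] [310.7 250.2] [544.9 164.7   0. ]
scene white [296 269  35  31 701] [312.8 285. ] [466.8 245.2   0. ]
```

View pics/a.png

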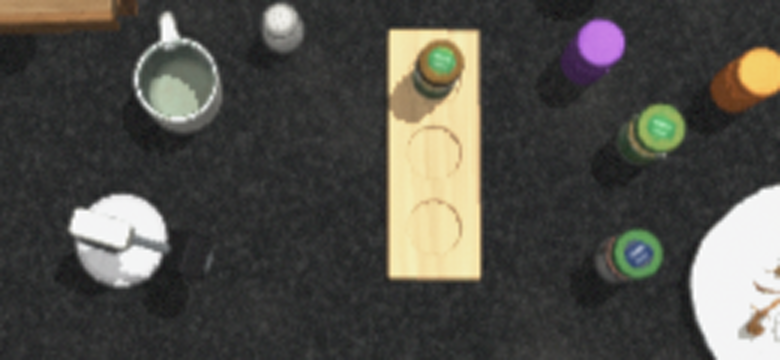

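View pics/b.png

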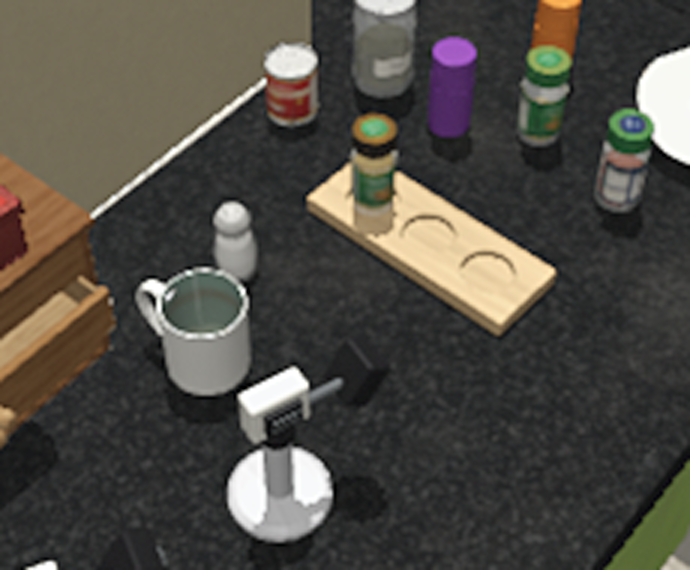

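```bash
python3 - <<'E'
from h import *
mt=env.camera_model("top");ms=env.camera_model("scene")
T=lambda x,y,z:print("T",plane(mt,225+(x+.5)/3-.5,165+(y+.5)/3-.5,z))
S=lambda x,y,z:print("S",plane(ms,220+(x+.5)/3-.5,120+(y+.5)/3-.5,z))
print("jars");T(637,254,106);S(631,124,106);T(660,129,106);S(549,60,106)
print("c");T(440,62,105);S(375,126,105)
print("holes");T(434,153,18);T(434,228,18);S(429,236,18);S(489,272,18)
print("corners");S(333+222,269,18);S(500,331-14,18);T(388,279,18);T(480,279,18);T(388,30,18);T(480,30,18)
print("head top");[T(*p,160) for p in((73,210),(131,225),(131,240),(70,228))]
print([S(*p,160) for p in((240,397),(300,370),(310,381),(250,408))])
print("foot");T(122,241,8);S(280,492,8)
print("cam");S(345,350,160-22-12+23)
w=env.camera_model("wrist");o,d=ray(w,320,200);print(o,d,env.state()["ee_pos"],w["fx"])
E
```

```text
jars
T [ 430.7 -252.1  106. ]
S [ 432.3 -251.   106. ]
T [ 547.8 -281.4  106. ]
S [ 548.8 -280.3  106. ]
c
T [619.3 -76.6 105. ]
S [627.5 -88.3 105. ]
holes
T [542.9 -74.   18. ]
T [467.6 -70.7  18. ]
S [541.1 -69.9  18. ]
S [466.8 -69.4  18. ]
corners
S [ 419. -114.   18.]
S [426.  -29.9  18. ]
T [418.5 -22.9  18. ]
T [ 415.7 -113.9   18. ]
T [670.4 -32.8  18. ]
T [ 667.3 -126.2   18. ]
head top
T [483.2 267.4 160. ]
T [467.9 214.8 160. ]
T [454.3 215.  160. ]
T [466.9 270.3 160. ]
S [482.1 266.8 160. ]
S [462.7 216.7 160. ]
S [449.6 219.9 160. ]
S [469.  269.5 160. ]
[None, None, None, None]
foot
T [465.  242.2   8. ]
S [465.6 245.3   8. ]
cam
S [452.9 171.9 149. ]
[ 205.38942789 -542.62727543  383.99269385] [-0.25694242 -0.06462558 -0.96428043] [ 131.43935304 -559.3246846   213.19976161] 316.58353644651544
```

```bash
python3 -m jog '{"jaw":[91,91,91,91,91,91,91,91,91,91],"slide":[[0,0,0],[0,0,0],[1,-0.66,0],[1,-0.66,0],[1,-0.66,0],[1,-0.66,0],[1,-0.66,0],[1,-0.66,0],[1,-0.66,0],[1,-0.66,0]],"spin":[0.83,0.82,0,0,0,0,0,0,0,0]}' 20
```

```text
time_s: 1.1
ee_pos: [372.4, -400.1, 213.6]
ee_rot: [-180.0, 0.0, 0.0]
force: [0.6, 0.3, 0.4]
gripper_width: 91.0
gripper_force: 0.0
```

```bash
python3 -m jog '{"jaw":[91,91,91,91,91,91,91],"slide":[[1,-0.66,0],[1,-0.66,0],[1,-0.66,0],[1,-0.66,0],[1,-0.66,0],[0.86,-0.66,0],[0,0,0]],"spin":[0,0,0,0,0,0,0]}'; python3 - <<'E'
from h import *
print(env.state()["ee_pos"]);w=env.camera_model("wrist");f=env.grab_frame("wrist");cv2.imwrite("pics/w1.png",f[:,:,::-1])
for p in((548,-281,106),(431,-252,106)):print(proj(w,p))
H=cv2.cvtColor(f,cv2.COLOR_RGB2HSV);k=cv2.inRange(H,(45,80,40),(85,255,255));n,_,st,c=cv2.connectedComponentsWithStats(k)
for i in range(1,n):
    if st[i,4]>100:
        (x,y,ww,h)=st[i][:4];print(st[i],plane(w,x+ww/2-.5,y+h/2-.5,106))
E
```

```text
time_s: 1.8
ee_pos: [549.8, -279.8, 213.0]
ee_rot: [-179.9, -0.0, 0.3]
force: [-0.2, 0.4, -0.2]
gripper_width: 91.0
gripper_force: 0.0
[ 549.84130058 -279.8000099   213.01933433]
(np.float64(319.29121309663094), np.float64(201.59410462832471))
(np.float64(289.88352197399166), np.float64(312.99101852337907))
[ 55 105  33  31 602] [618.9 -69.4 106. ]
[296 172  50  36 210] [ 559.3 -282.   106. ]
[306 183  32  31 624] [ 551.4 -283.   106. ]
[269 301  46  31 696] [ 427.5 -253.6  106. ]
```

View pics/w1.png

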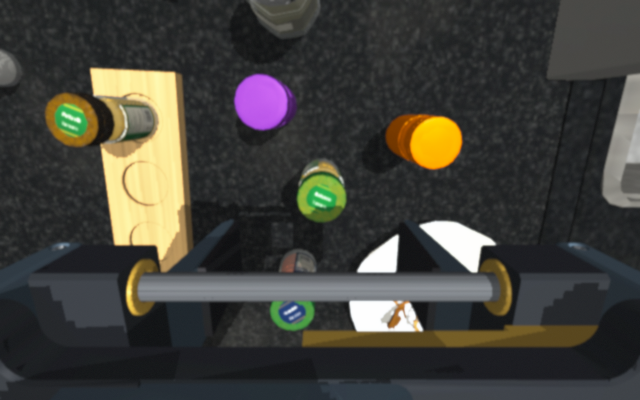

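```bash
python3 -m jog '{"jaw":[91,91,91,91,91,91,91,40,40,40],"slide":[[0.02,0.09,0.9],[0,0,0.9],[0,0,0.9],[0,0,0.9],[0,0,0.9],[0,0,0.9],[0,0,0],[0,0,0],[0,0,0],[0,0,0]],"spin":[0,0,0,0,0,0,0,0,0,0]}' 20; python3 - <<'E'
from h import *
mt=env.camera_model("top")
# wrist pose at the w1 picture: same tool pose shift; recompute camera from current
w=env.camera_model("wrist");T=np.array(w["camera_from_world"]).copy()
p=env.state()["ee_pos"];d=np.array([549.84,-279.8,213.02])-p
T[:3,3]-=T[:3,:3]@d;w["camera_from_world"]=T
print(p,proj(w,(548,-281,106)))
for q in((145,184),(150,238),(92,70),(174,71),(186,250)):print(q,plane(w,*q,18))
E
```

```text
time_s: 2.85
ee_pos: [548.6, -285.8, 53.7]
ee_rot: [179.9, -0.2, 0.0]
force: [-0.1, 0.3, 0.1]
gripper_width: 69.7
gripper_force: 0.0
[ 548.6362023  -285.82759731   53.73618069] (np.float64(318.9079945342336), np.float64(201.87910589158864))
(145, 184) [545.3 -76.1  18. ]
(150, 238) [477.1 -72.4  18. ]
(92, 70) [670.5 -37.3  18. ]
(174, 71) [ 669.6 -125.2   18. ]
(186, 250) [ 461.  -115.2   18. ]
```

```bash
python3 -m jog '{"jaw":[40,40,40,40,40,40,40],"slide":[[0,0,0],[0,0,0],[0,0,0],[0,0,0],[0,0,0],[0,0,0],[0,0,0]],"spin":[0,0,0,0,0,0,0]}' 20
```

```text
time_s: 3.55
ee_pos: [548.0, -285.0, 52.3]
ee_rot: [180.0, -0.0, 0.0]
force: [-0.1, 1.4, 4.1]
gripper_width: 45.7
gripper_force: 19.9
```

```bash
python3 -m jog '{"jaw":[40,40,40,40,40,40,40,40,40,40],"slide":[[0,0,-1],[0,0,-1],[0,-0.5,0],[0,-1,0],[0,-1,0],[0,-1,0],[0,-1,0],[0,-1,0],[-0.15,-1,0],[0,-0.53,0]],"spin":[0,0,0,0,0,0,0,0,0,0]}' 20
python3 -m jog '{"jaw":[40,40],"slide":[[0,0,0],[0,0,0]],"spin":[0,0]}'
python3 - <<'E'
from h import *
print(env.state()["ee_pos"],env.state()["gripper_force"])
ims=[]
for n in("scene","top"):
    f=env.grab_frame(n)[:,:,::-1];cv2.imwrite(f"pics/{n}2.png",f);m=env.camera_model(n)
    u,v=map(int,proj(m,(543,-74,60)));print(n,u,v)
    ims.append(cv2.resize(f[v-50:v+50,u-50:u+50],None,fx=4,fy=4,interpolation=cv2.INTER_CUBIC))
cv2.imwrite("pics/c2.png",np.hstack(ims))
E
```

```text
time_s: 4.55
ee_pos: [541.3, -71.6, 110.4]
ee_rot: [-180.0, 0.2, 0.1]
force: [0.1, 0.1, -0.1]
gripper_width: 45.6
gripper_force: 19.9
time_s: 4.75
ee_pos: [543.2, -74.4, 111.4]
ee_rot: [180.0, 0.0, 0.1]
force: [0.3, -0.3, -0.4]
gripper_width: 45.5
gripper_force: 19.9
[543.17908914 -74.4107796  111.39217512] 19.93147697316772
scene 363 187
top 370 213
```

View pics/c2.png

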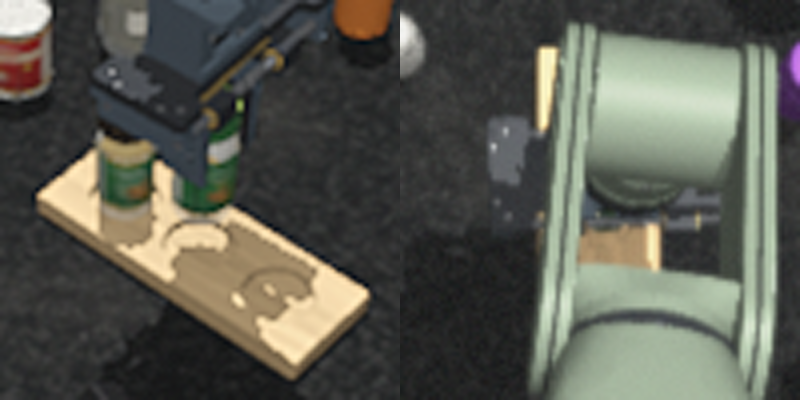

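```bash
python3 -m jog '{"jaw":[40,40,40,40,40],"slide":[[0,0,0.7],[0,0,0.4],[0,0,0.2],[0,0,0.15],[0,0,0]],"spin":[0,0,0,0,0]}' 20;python3 -m jog '{"jaw":[40,40,40],"slide":[[0,0,0.08],[0,0,0.08],[0,0,0]],"spin":[0,0,0]}'
```

```text
time_s: 5.35
ee_pos: [543.1, -74.5, 68.0]
ee_rot: [180.0, 0.0, 0.0]
force: [0.4, -0.4, -0.6]
gripper_width: 45.4
gripper_force: 19.9
time_s: 5.65
ee_pos: [543.2, -74.2, 63.6]
ee_rot: [180.0, -0.0, 0.0]
force: [-0.0, 0.7, -1.2]
gripper_width: 45.2
gripper_force: 19.9
```

```bash
python3 -m jog '{"jaw":[40,91,91,91,91,91,91,91,91,91],"slide":[[0,0,0.02],[0,0,0],[0,0,0],[0,0,0],[0,0,0],[0,0,0],[0,0,-0.5],[0,0,-1],[0,0,-1],[0,0,-1]],"spin":[0,0,0,0,0,0,0,0,0,0]}' 20;python3 -m jog '{"jaw":[91,91,91,91,91,91,91,91],"slide":[[0,0,-1],[-0.6,0.95,-0.5],[-0.6,1,0],[-0.6,1,0],[-0.6,1,0],[-0.6,1,0],[-0.75,1,0],[0,0,0]],"spin":[0,0,0,0,0,0,0,0]}'
python3 - <<'E'
from h import *
print(env.state()["ee_pos"]);w=env.camera_model("wrist");f=env.grab_frame("wrist");cv2.imwrite("pics/w3.png",f[:,:,::-1])
print([proj(w,p) for p in((431,-252,106),(543,-74,117),(467.5,-70.5,18))])
E
```

```text
time_s: 6.65
ee_pos: [543.0, -74.2, 169.1]
ee_rot: [180.0, 0.0, 0.0]
force: [0.2, -0.5, 0.2]
gripper_width: 91.0
gripper_force: 0.0
time_s: 7.45
ee_pos: [428.5, -255.4, 213.1]
ee_rot: [179.9, 0.1, -0.2]
force: [0.3, 0.4, 0.3]
gripper_width: 91.0
gripper_force: 0.0
[ 428.5293332  -255.42285757  213.07648437]
[(np.float64(313.88152281268054), np.float64(196.8524709034777)), (np.float64(83.97864705470363), np.float64(62.156097016235094)), (np.float64(155.88894062009658), np.float64(146.8351837018182))]
```

View pics/w3.png

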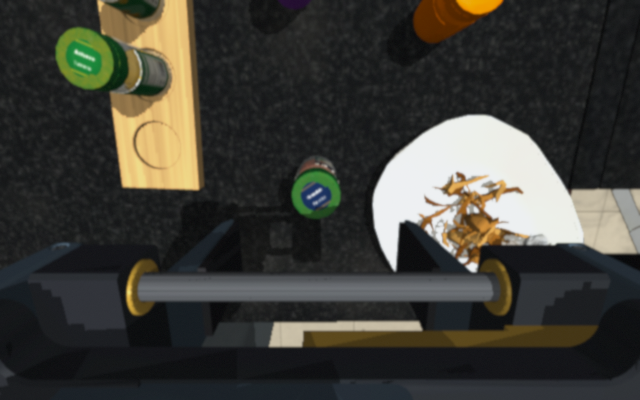

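```bash
python3 -m jog '{"jaw":[91,91,91,91,91,91,91,40,40,40],"slide":[[0.06,-0.08,0.9],[0,0,0.9],[0,0,0.9],[0,0,0.9],[0,0,0.9],[0,0,0.87],[0,0,0],[0,0,0],[0,0,0],[0,0,0]],"spin":[0,0,0,0,0,0,0,0,0,0]}' 20;python3 -m jog '{"jaw":[40,40,40,40,40,40,40],"slide":[[0,0,0],[0,0,0],[0,0,0],[0,0,0],[0,0,0],[0,0,0],[0,0,0]],"spin":[0,0,0,0,0,0,0]}' 20
```

```text
time_s: 8.5
ee_pos: [433.7, -250.7, 53.4]
ee_rot: [179.9, -0.2, 0.0]
force: [-0.4, 0.4, 0.9]
gripper_width: 69.7
gripper_force: 0.0
time_s: 9.2
ee_pos: [432.9, -250.6, 52.3]
ee_rot: [180.0, -0.0, 0.0]
force: [-0.8, -0.5, 4.4]
gripper_width: 44.8
gripper_force: 20.0
```

```bash
python3 -m jog '{"jaw":[40,40,40,40,40,40,40,40,40,40],"slide":[[0,0,-1],[0,0,-1],[0.2,-0.97,0],[0.2,-1,0],[0.2,-1,0],[0.2,-1,0],[0.2,-1,0],[0.2,-1,0],[0,0,0],[0,0,0]],"spin":[0,0,0,0,0,0,0,0,0,0]}' 20; python3 -m jog '{"jaw":[40,40],"slide":[[0,0,0],[0,0,0]],"spin":[0,0]}'
```

```text
time_s: 10.2
ee_pos: [468.1, -70.8, 111.4]
ee_rot: [180.0, 0.1, 0.1]
force: [-0.5, 0.0, -0.5]
gripper_width: 45.4
gripper_force: 20.0
time_s: 10.4
ee_pos: [468.3, -72.1, 111.8]
ee_rot: [180.0, 0.0, -0.1]
force: [0.4, -1.4, -0.8]
gripper_width: 45.2
gripper_force: 20.0
```

```bash
python3 -m jog '{"jaw":[40,40,40,40,40],"slide":[[0,0,0.7],[0,0,0.4],[0,0,0.2],[0,0,0.15],[0,0,0]],"spin":[0,0,0,0,0]}' 20;python3 -m jog '{"jaw":[40,40,40],"slide":[[0,0,0.08],[0,0,0.07],[0,0,0]],"spin":[0,0,0]}'
```

```text
time_s: 10.9
ee_pos: [468.4, -71.6, 68.2]
ee_rot: [180.0, 0.0, -0.0]
force: [-0.2, -0.0, -0.5]
gripper_width: 45.3
gripper_force: 20.0
time_s: 11.2
ee_pos: [468.5, -71.2, 63.9]
ee_rot: [180.0, -0.0, 0.0]
force: [0.1, 0.1, -0.9]
gripper_width: 44.9
gripper_force: 20.0
```

```bash
python3 -m jog '{"jaw":[40,91,91,91,91,91,91,91,91,91],"slide":[[0,0,0.02],[0,0,0],[0,0,0],[0,0,0],[0,0,0],[0,0,0],[0,0,-0.5],[0,0,-1],[0,0,-1],[0,0,-1]],"spin":[0,0,0,0,0,0,0,0,0,0]}' 20;python3 -m jog '{"jaw":[91,91,91,91,91,91,91,91,91,91],"slide":[[0,0,-1],[0,-0.5,-0.5],[0,-1,0],[0,-1,0],[0,-1,0],[0,-1,0],[0,-1,0],[0,-1,0],[0,-1,0],[0,-1,0]],"spin":[0,0,0,0,0,0,0,0,0,0]}'
python3 -m jog '{"jaw":[91,91,91,91,91,91,91,91,91,91],"slide":[[0,-1,0],[0,-1,0],[0,0,0],[0,0,0],[0,0,0],[0,0,0],[0,0,0],[0,0,0],[0,0,0],[0,0,0]],"spin":[0,0,-0.9,-1,-1,-1,-1,-1,-1,-1]}'
python3 -m jog '{"jaw":[91,91,91],"slide":[[0,0,0],[0,0,0],[0,0,0]],"spin":[-1,-0.225,0]}'
python3 - <<'E'
from h import *
s=env.state();print(s["ee_pos"],s["ee_rot"],s["qpos"])
w=env.camera_model("wrist");f=env.grab_frame("wrist");cv2.imwrite("pics/w4.png",f[:,:,::-1])
c,s_=np.cos(np.radians(-17)),np.sin(np.radians(-17))
P=lambda x,y,z:np.round(proj(w,(465.5+c*x-s_*y,243.5+s_*x+c*y,z)),1)
print([P(x,y,160) for x,y in((-12,-27),(-12,27),(12,27),(12,-27))],P(0,0,0))
np.savez("w4.npz",**{k:np.array(v) for k,v in w.items()})
E
```

```text
time_s: 12.2
ee_pos: [468.3, -71.2, 169.4]
ee_rot: [180.0, 0.0, 0.0]
force: [1.0, -0.0, -0.3]
gripper_width: 90.8
gripper_force: 0.0
time_s: 13.2
ee_pos: [468.2, 185.0, 213.3]
ee_rot: [180.0, -0.0, 0.0]
force: [0.6, 0.1, -0.3]
gripper_width: 90.8
gripper_force: 0.0
time_s: 14.2
ee_pos: [468.3, 243.7, 213.2]
ee_rot: [-180.0, 0.0, 63.6]
force: [-0.6, 0.9, -0.5]
gripper_width: 91.3
gripper_force: 0.0
time_s: 14.5
ee_pos: [468.3, 243.7, 213.2]
ee_rot: [-180.0, 0.0, 73.0]
force: [-0.2, -0.0, -0.7]
gripper_width: 91.1
gripper_force: 0.0
[468.29224963 243.69805996 213.18878362] [-1.79989870e+02  1.60889361e-02  7.30095810e+01] [ 2.62471551e+01  1.41094002e+01  9.57550936e+01 -5.08345915e-03
  7.01539078e+01  4.32393020e+01]
[array([299. , 252.3]), array([297.9, 183.6]), array([331.1, 183.7]), array([330.2, 252.3])] [316. 177.]
```

View pics/w4.png

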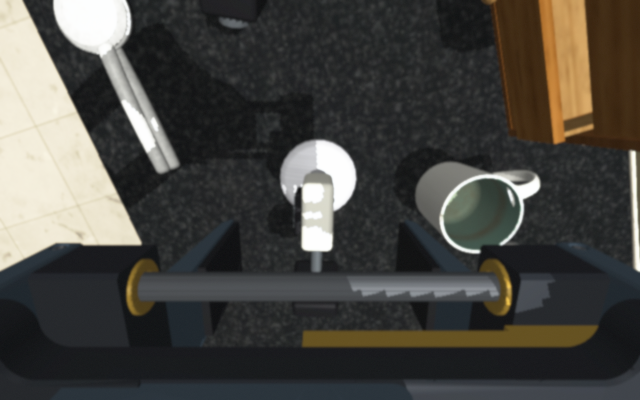

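```bash
python3 - <<'E'
from h import *
ims=[]
for n,(u,v) in(("scene",(365,190)),("top",(380,217))):
    f=env.grab_frame(n)[:,:,::-1];m=env.camera_model(n);print(n,u,v)
    ims.append(cv2.resize(f[v-65:v+65,u-65:u+65],None,fx=3,fy=3,interpolation=cv2.INTER_CUBIC))
    print([np.round((np.array(proj(m,p))-[u-65,v-65])*3) for p in((467.5,-71,117),(543,-74,117),(618,-77,116))])
cv2.imwrite("pics/c5.png",np.hstack(ims))
E
```

```text
scene 365 190
[array([257., 186.]), array([194., 148.]), array([135., 112.])]
top 380 217
[array([171., 258.]), array([171., 177.]), array([170.,  99.])]
```

View pics/c5.png

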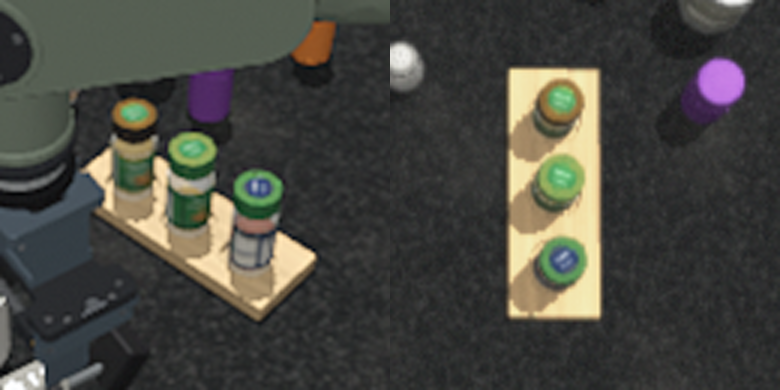

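Both jars stand upright in a row with jar_c (caps at crop (561,183) and (560,262)). Next is the pinch.

```bash
python3 -m jog '{"jaw":[91,91,91,91,91,20,20,20,20,20],"slide":[[0.04,-0.05,0.9],[0,0,0.9],[0,0,0.9],[0,0,0.43],[0,0,0],[0,0,0],[0,0,0],[0,0,0],[0,0,0],[0,0,0]],"spin":[0,0,0,0,0,0,0,0,0,0]}' 35;python3 -m jog '{"jaw":[20,20,20,20,20,20,20,20,20,20],"slide":[[0,0,0],[0,0,0],[0,0,0],[0,0,0],[0,0,0],[0,0,0],[0,0,0],[0,0,0],[0,0,0],[0,0,0]],"spin":[0,0,0,0,0,0,0,0,0,0]}' 35
```

```text
time_s: 15.65
ee_pos: [467.5, 245.4, 119.9]
ee_rot: [180.0, -0.0, 73.0]
force: [-0.1, 1.1, -0.2]
gripper_width: 54.0
gripper_force: 0.0
time_s: 16.65
ee_pos: [467.3, 245.2, 119.5]
ee_rot: [180.0, 0.0, 73.0]
force: [0.5, -1.3, 2.8]
gripper_width: 24.1
gripper_force: 35.0
```

```bash
python3 -m jog '{"jaw":[20,20,20,20,20,20,20,20,20,20],"slide":[[0,0,-0.08],[0,0,-0.15],[0,0,-0.15],[0,0,-0.15],[0,0,-0.15],[0,0,-0.15],[0,0,-0.15],[0,0,-0.15],[0,0,-0.15],[0,0,-0.15]],"spin":[0,0,0,0,0,0,0,0,0,0]}' 35;python3 -m jog '{"jaw":[20,20,20,20,20,20,20,20,20,20],"slide":[[0,0,-0.15],[0,0,-0.15],[0,0,-0.15],[0,0,-0.15],[0,0,-0.15],[0,0,-0.15],[0,0,-0.15],[0,0,-0.15],[0,0,-0.15],[0,0,-0.15]],"spin":[0,0,0,0,0,0,0,0,0,0]}' 35
```

```text
time_s: 17.65
ee_pos: [467.2, 245.2, 162.6]
ee_rot: [-180.0, 0.0, 73.0]
force: [1.8, -2.9, -4.5]
gripper_width: 24.2
gripper_force: 35.0
time_s: 18.65
ee_pos: [467.2, 245.2, 207.6]
ee_rot: [-180.0, 0.0, 73.0]
force: [2.4, -1.1, -10.5]
gripper_width: 24.4
gripper_force: 34.9
```

```bash
python3 -m jog '{"jaw":[20,20,20,20,20,20,20,20],"slide":[[0,0,-0.15],[0,0,-0.15],[0,0,-0.12],[0,0,-0.1],[0,0,-0.08],[0,0,-0.06],[0,0,-0.04],[0,0,0]],"spin":[0,0,0,0,0,0,0,0]}' 35;python3 -m jog '{"jaw":[20,20,20],"slide":[[0,0,-0.03],[0,0,-0.03],[0,0,0]],"spin":[0,0,0]}' 35
```

```text
time_s: 19.45
ee_pos: [467.2, 245.3, 228.5]
ee_rot: [-180.0, 0.0, 73.0]
force: [0.6, -2.1, -8.7]
gripper_width: 24.1
gripper_force: 34.9
time_s: 19.75
ee_pos: [467.2, 245.3, 229.6]
ee_rot: [-180.0, 0.0, 73.0]
force: [2.1, -1.9, -11.9]
gripper_width: 24.8
gripper_force: 34.9
```

```bash
for i in 1 ; do python3 -m jog '{"jaw":[20,20,20],"slide":[[0,0,-0.02],[0,0,-0.02],[0,0,0]],"spin":[0,0,0]}' 35; done;python3 -m jog '{"jaw":[20,20],"slide":[[0,0,-0.02],[0,0,0]],"spin":[0,0]}' 35
```

```text
time_s: 20.05
ee_pos: [467.1, 245.2, 229.7]
ee_rot: [-179.9, 0.1, 73.0]
force: [4.7, -0.4, -22.7]
gripper_width: 24.4
gripper_force: 34.9
time_s: 20.25
ee_pos: [467.0, 245.2, 229.8]
ee_rot: [-179.9, 0.1, 73.0]
force: [4.9, -0.5, -27.3]
gripper_width: 24.1
gripper_force: 34.9
```

```bash
python3 -m jog '{"jaw":[20,20,20,20,20,20],"slide":[[0,0,0.01],[0,0,0],[0,0,0],[0,0,0],[0,0,0],[0,0,0]],"spin":[0,0,0,0,0,0]}' 45; python3 - <<'E'
from h import *
f=env.grab_frame("scene")[:,:,::-1];cv2.imwrite("pics/s6.png",cv2.resize(f[90:320,200:460],None,fx=2.5,fy=2.5,interpolation=cv2.INTER_CUBIC))
E
```

```text
time_s: 20.85
ee_pos: [467.1, 245.2, 229.8]
ee_rot: [-179.9, 0.1, 73.0]
force: [5.6, -0.9, -25.8]
gripper_width: 24.2
gripper_force: 44.9
```

View pics/s6.png

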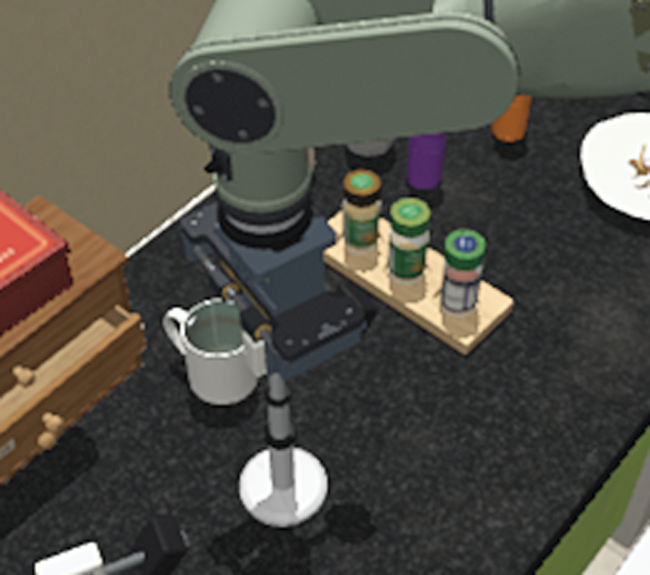

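The post is extended, with both tube sections visible at crop (278,385–440). All three jars stand in the tray and the mug has not moved.

```bash
python3 -c "
from workcell import env
print(env.job_done())"
```

```text
the job is handed in; nothing more can be done
None
```

I handed the job in at about 21 s: both loose jars stand upright in the tray in a row with the third, and the camera post is held up at its second stop with the button pinched in; the hand-in returned no verdict.

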